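# Close up the sliding stop of the tin rack

### The job

Close up the tin rack on the worktop: squeeze the release lever of its sliding stop against the fixed grip post, keep it squeezed while you slide the stop towards the tin, and let go at the last notch before the tin, so that the stop stands as close to the tin as the notches allow and is locked there. Leave the tin standing where it is.

Things in the scene. Friction and masses are not known exactly. Their poses are not given: they have to be found in the camera images.
- stop_grip (a point): Grip point on the rack's sliding stop, 122 mm above the worktop, rides with it. y: along the rail towards the tin; x: across the rail, away from the robot. Here a dark upright post spans x 2 to 12 mm, a steel lever's outer face is at x -28 free, -13 squeezed; both 26 mm wide in y, tops 22+ mm higher, clear 35 mm below. Pinch both along x, centred here, 20-40 N. Fence face to the tin: y +32 mm.
- stop (a joint): Travel of the stop, m, growing towards the tin. Notches at 0 (start), 0.040, 0.080 and 0.120, each with 3 mm play; ends -0.004 and 0.125. With the lever squeezed it slides against 2 N of friction and stays put. Let go within 5 mm of a notch, the pawl springs in; farther off it rests on a tooth, not locked.
- lever (a joint): Release lever, rad: 0 free (pawl fully in a notch), 0.14 pawl just clear of the teeth, 0.27 fully squeezed against its spring (5 to 10 N at the grip). Lever and post together measure 40 mm free, 32 mm as the pawl clears, 25 mm fully squeezed. The lever leans out on the robot's side of the post and springs back when let go.
- tin: Short steel food tin with paper label, 75 mm across, 58 mm tall, 0.25 kg, loose on the rack's 12 mm floor between the stop's wooden fence (63 mm high) and two spice jars; origin at the centre of its underside. Its place varies: the last notch before it is 0.040, 0.080 or 0.120. Gap from fence to tin = tin's y in stop_grip's axes minus 70 mm.
Not all that is in view belongs to the job. Leave any green, orange or red look-alike of the tin alone.

How it is judged:
By the outcome, as a careful person would: the job done as asked, in the order asked, and still so for the second after the job is handed in, with the robot touching nothing.
It also fails if it takes over 29 s, if anything falls off the work surface, if the arm or the gripper's body presses on something with over 40 N, if the wrist force passes 120 N, or if a joint passes its speed limit or range.

### The arm

A 7-joint arm with a two-finger parallel gripper is mounted at the origin on a cart in front of the work surface, level with it; the furniture and walls round the work are solid. World frame = base frame: x ahead of the robot, y to its left, z up, the work surface at z = 0. Lengths are in m, angles in rad, forces in N, time in s.
With the tool pointing down it reaches from about 0.425 to 0.875 m from the base axis. Payload 8.4 kg.
Tool frame: the origin (TCP) lies at the very end of the fingers, on their centre line; the grasp point (between the pads) lies behind it (env.grip_point_offset is the z of the grasp point in the tool frame, in m); z points along the fingers, y is the line along which they close (so a half turn about z gives the same grasp; the last joint's range is limited). The gripper opens to 85 mm and grips with 20 to 120 N. Pads are 22 mm wide; open, the fingers measure 114 mm over their backs; the gripper's body (76 mm by 85 mm) begins 54 mm behind the grasp point. The pads swing forward as they close: fully open they stand 13 mm farther back than shut.
Start: joints at [-1.296, 0.333, 0.04, 1.465, -0.013, 1.343, -0.059], TCP at [0.237, 0.605, 0.21] pointing down, gripper open.
Joint ranges: [-2.58, 2.58], [-0.38, 2.09], [-1.3, 1.39], [0.25, 2.4], [-1.5, 4.64], [0.08, 2.09], [-2.65, 2.65]. Speed limits (rad/s): [2.22, 2.22, 2.79, 2.79, 3.14, 3.14, 3.14].

### API

Orientations are given as a unit quaternion [w, x, y, z].
In Python, from workcell import env gives the robot as it stands.
- The arm moves only by the shell command python3 -m crank 'ROWS'. ROWS is JSON, a list of rows, each a list of 3 entries, a list of its own where there are three numbers: the closure, from 0 (fully open) to 1 (shut), then the shift along the world's x, y, z in m, then the turn about the world's z in rad. A call has 1 to 12 rows; each row is the pose to reach, as a shift and turn from the pose commanded when the call began; what a row does not reach only later rows make up. A row lasts 1/10 s, in which the tool goes at most 50 mm and 8.59 degrees, less where a joint would pass 70% of its speed; a pose out of reach is approached as far as the arm can. A call with a gripper value outside its range is refused whole. The fingers move at their own pace and stop on an object; the grip force is fixed at half the most. Time passes only in rows, so rows that repeat a pose let the fingers close. It gives the time, the measured TCP pose, the force, the opening and the grip force at its end, in the units of the state.
- env.get_state(): the state, without advancing time (a new reading comes with each control period).
- env.read_camera(name): name is "scene" or "top" or "wrist"; returns a dict with "image" (384x512x3 uint8, red, green, blue), "depth" (384x512 float32, m along the optical axis (not along the pixel's ray), 0 where there is no reading), "fx", "fy", "cx", "cy" (pixels), "dist_coeffs" ([k1, k2, p1, p2, k3] as OpenCV has them; the pictures are not rectified), "R" (3x3) and "t" (3): a world point X has camera coordinates R X + t. Camera axes: x right, y down, z forward; pixel columns grow to the right and rows downward; lengths in m; the calibration is good to about 2 mm. A picture is of the moment at which its call begins.
- env.hand_in(): hands the job in; it is judged then, once.
The state is a dict: "time": time; "joints": joint angles; "qd": joint speeds; "joint_efforts": joint torques, N m; "tool_pos": TCP position; "tool_rot": TCP orientation; "force": force on the tool from outside, world axes, zero at the start; "wrist_torque": the same for the moment, N m; "grip_width": finger opening in m; "grasp_force": force on a finger pad.
Only numpy, scipy, OpenCV 4.12 (cv2) and the standard library are available. Lean on these libraries where they do the work, as an engineer would, in place of code of your own. Each camera call takes 0.05 s, during which the arm holds its last target. There are 200 camera calls.

## Working session

There is one attempt and no reset: what is moved stays moved. The work goes in short steps, Python scripts to look and compute and a shell command to move; the robot and the scene stay as the last step left them, time stands still between calls to the robot, and variables do not carry over. Pictures are saved under pics/ and viewed, at most 10 in all, crops included, and the job is handed in when it is done.

```bash
mkdir -p pics; ls; cat > h.py <<'E'
import numpy as np, cv2
from workcell import env
def cap(n):
    c=env.read_camera(n); np.save(f'/tmp/{n}.npy',c,allow_pickle=True); return c
def load(n): return np.load(f'/tmp/{n}.npy',allow_pickle=True).item()
def cloud(c):
    h,w=c['depth'].shape
    u,v=np.meshgrid(np.arange(w),np.arange(h))
    K=np.array([[c['fx'],0,c['cx']],[0,c['fy'],c['cy']],[0,0,1.]])
    p=cv2.undistortPoints(np.stack([u,v],-1).reshape(-1,1,2).astype(np.float64),K,np.array(c['dist_coeffs'])).reshape(h,w,2)
    d=c['depth'].astype(float); d=np.where(d>0,d,np.nan)
    X=np.dstack([p[...,0]*d,p[...,1]*d,d])
    return (X-np.array(c['t']))@np.array(c['R'])
E
python3 - <<'E'
from h import *
ims=[]
for n in ('scene','top'):
    c=cap(n); ims.append(c['image'])
cv2.imwrite('pics/a_scene.png',ims[0][...,::-1]);cv2.imwrite('pics/a_top.png',ims[1][...,::-1])
s=env.get_state();print(s,env.grip_point_offset)
E
```

```text
pics
{'time': 0.1, 'joints': array([-1.29620967,  0.33385512,  0.03989463,  1.46617608, -0.01339098,
        1.34330037, -0.05848419]), 'qd': array([ 0.00027642, -0.00238259,  0.00028143, -0.00151183, -0.00048971,
       -0.00197363,  0.00017852]), 'joint_efforts': array([ 4.44587669e-03, -6.60018396e+01,  1.37045927e+00, -4.06472361e+01,
        1.70699536e-02,  9.00475454e-03,  2.35467036e-05]), 'tool_pos': array([0.23722269, 0.60469144, 0.20880422]), 'tool_rot': array([-8.02058936e-05,  1.85815922e-01,  9.82584297e-01, -7.32080489e-04]), 'force': array([-0.21763237, -0.25953797, -0.57143188]), 'wrist_torque': array([-0.04111317,  0.01396396, -0.00131606]), 'grasp_force': 0.0, 'grip_width': 0.08552885629418004} -0.0187
```

View pics/a_scene.png

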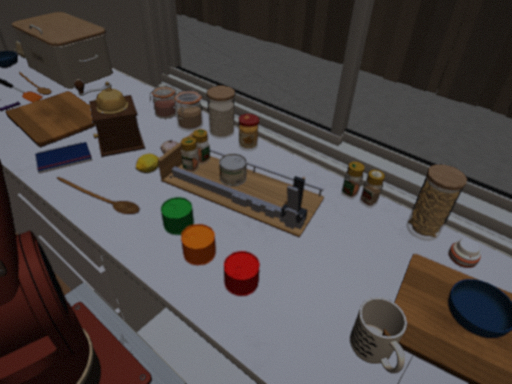

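View pics/a_top.png

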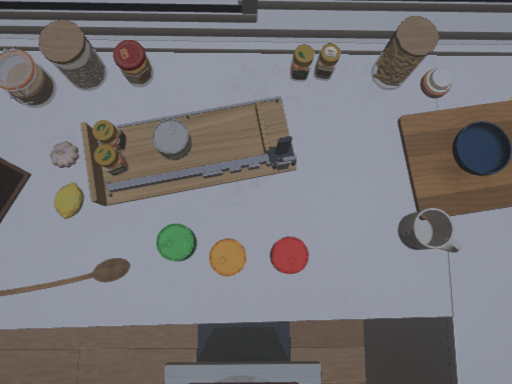

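The scene view shows the rack with the grey tin at (233,170) and the stop's post and lever at (295,200). In the top view the tin is at (171,139), the fence at (273,128), and the post and lever at (283,150).
Candidates for the tin in the top view are grey (171,139), green (176,242), orange (228,257) and red (290,255). I choose the grey one, which stands on the rack floor between the fence and the jars. For the stop, the only candidate is the dark post with its steel lever at (283,150).

```bash
python3 - <<'E'
from h import *
c=load('top');P=cloud(c)
im=c['image'][85:215,75:310];cv2.imwrite('pics/b.png',cv2.resize(im[...,::-1],None,fx=3.4,fy=3.4,interpolation=cv2.INTER_CUBIC))
for (u,v) in [(171,139),(165,130),(273,128),(262,115),(283,150),(285,142),(280,155),(292,160),(110,188),(200,180),(287,103),(190,111),(220,140)]:
    print((u,v),P[v,u].round(3))
# post/lever points: high z near
m=(P[...,2]>0.1)&(abs(P[...,2]-.12)<.06); v,u=np.nonzero(m); k=(abs(u-283)<25)&(abs(v-148)<25)
for a,b in zip(u[k],v[k]): print(a,b,P[b,a].round(3),c['image'][b,a]) if (a+b)%2==0 else 0
E
```

```text
(171, 139) [0.604 0.148 0.066]
(165, 130) [0.622 0.161 0.067]
(273, 128) [ 0.645 -0.065  0.013]
(262, 115) [ 0.658 -0.039  0.061]
(283, 150) [ 0.576 -0.08   0.087]
(285, 142) [ 0.576 -0.079  0.144]
(280, 155) [ 0.574 -0.077  0.054]
(292, 160) [ 0.559 -0.1    0.071]
(110, 188) [0.506 0.275 0.038]
(200, 180) [0.528 0.093 0.013]
(287, 103) [ 0.709 -0.099 -0.001]
(190, 111) [ 0.689  0.12  -0.002]
(220, 140) [0.617 0.051 0.013]
288 136 [ 0.586 -0.084  0.149] [86 80 79]
290 136 [ 0.586 -0.087  0.151] [ 92  96 103]
283 137 [ 0.585 -0.075  0.147] [87 83 81]
285 137 [ 0.584 -0.078  0.15 ] [65 64 68]
287 137 [ 0.584 -0.082  0.15 ] [65 66 71]
289 137 [ 0.584 -0.086  0.15 ] [59 62 69]
291 137 [ 0.585 -0.09   0.148] [79 80 87]
280 138 [ 0.582 -0.069  0.15 ] [66 66 69]
282 138 [ 0.583 -0.073  0.148] [64 65 71]
284 138 [ 0.582 -0.076  0.151] [61 64 72]
286 138 [ 0.582 -0.08   0.149] [59 60 69]
288 138 [ 0.583 -0.084  0.148] [59 63 70]
290 138 [ 0.582 -0.087  0.15 ] [58 60 68]
292 138 [ 0.584 -0.092  0.146] [114 119 128]
279 139 [ 0.581 -0.067  0.149] [64 67 70]
281 139 [ 0.58  -0.07   0.152] [58 61
[... 3369 characters left out ...]
135]
281 159 [ 0.547 -0.072  0.128] [56 55 57]
283 159 [ 0.542 -0.074  0.149] [105 108 113]
285 159 [ 0.541 -0.077  0.152] [112 116 130]
287 159 [ 0.542 -0.081  0.15 ] [111 115 128]
289 159 [ 0.542 -0.085  0.151] [107 111 119]
291 159 [ 0.543 -0.089  0.148] [112 114 118]
293 159 [ 0.543 -0.093  0.148] [102 103 106]
295 159 [ 0.543 -0.097  0.146] [78 79 87]
280 160 [ 0.549 -0.072  0.113] [55 53 56]
282 160 [ 0.543 -0.073  0.139] [67 66 66]
284 160 [ 0.541 -0.076  0.147] [101 103 110]
286 160 [ 0.54  -0.079  0.151] [104 105 108]
288 160 [ 0.541 -0.084  0.146] [93 92 96]
290 160 [ 0.541 -0.087  0.146] [84 86 92]
281 161 [ 0.546 -0.073  0.116] [60 60 64]
283 161 [ 0.541 -0.075  0.137] [75 75 81]
```

View pics/b.png

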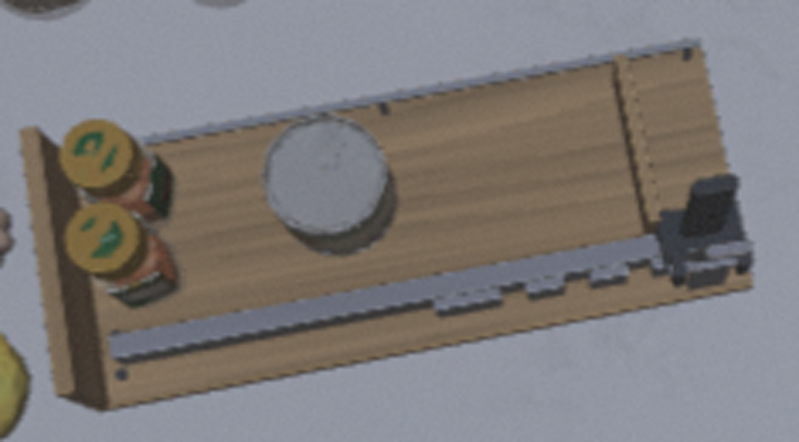

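The crop confirms the grey tin at crop (326,180), the dark post at (708,205), the steel lever at (710,255) and the fence at (640,140). Next I fit the axes and the gap.

```bash
python3 - <<'E'
from h import *
c=load('top');P=cloud(c); x,y,z=P[...,0],P[...,1],P[...,2]
# rail direction from rail top
vv,uu=np.mgrid[0:384,0:512]
m=(uu>115)&(uu<262)&(vv>150)&(vv<190)&(z>.025)&(z<.06)
Q=P[m]; print('rail',len(Q),np.median(Q[:,2]))
for _ in range(4):
    p=np.polyfit(Q[:,1],Q[:,0],1); r=Q[:,0]-np.polyval(p,Q[:,1]); Q=Q[abs(r)<max(2*r.std(),.003)]
th=np.arctan(p[0]); ey=np.array([np.sin(th),np.cos(th)]); ex=np.array([np.cos(th),-np.sin(th)])
print('slope',p,'th',np.degrees(th),'ex',ex,'ey',ey)
# post top plane edges -> use frame coords
def box(m,name):
    q=P[m][:,:2]; a=q@ex;b=q@ey
    print(name,len(q),'x',np.percentile(a,[1,50,99]).round(4),'y',np.percentile(b,[1,50,99]).round(4)); return a,b
R=(uu>270)&(uu<300)
pa=box(R&(vv<148)&(vv>130)&(z>.143)&(z<.156),'posttop')
la=box(R&(vv>152)&(vv<168)&(z>.143)&(z<.156),'levertop')
t=(np.hypot(x-.604,y-.148)<.05)&(z>.063)&(z<.075)
q=P[t][:,:2]; cc,rr=cv2.minEnclosingCircle(q.astype(np.float32)); print('tin',np.median(P[t][:,2]),q.mean(0),cc,rr)
f=(uu>245)&(uu<290)&(vv>95)&(vv<160)&(z>.05)&(z<.085); fa=box(f,'fence'); print(np.median(P[f][:,2]))
py=np.mean([np.percentile(pa[1],[1,99]).mean(),np.percentile(la[1],[1,99]).mean()])
px=np.percentile(pa[0],[1,99]).mean()-.007
g=px*ex+py*ey; print('grip',g,'tin y rel',q.mean(0)@ey-py,'x rel',q.mean(0)@ex-px, 'gap via fence',q.mean(0)@ey-.0375-np.percentile(fa[1],98))
E
```

```text
rail 1572 0.03753584878360111
slope [-0.18306675  0.56008026] th -10.374079712511778 ex [0.98365304 0.18007416] ey [-0.18007416  0.98365304]
posttop 77 x [0.552  0.5565 0.5622] y [-0.1948 -0.1816 -0.1694]
levertop 57 x [0.5165 0.5198 0.5242] y [-0.1953 -0.1825 -0.1705]
tin 0.06679568622952786 [0.60975193 0.14963927] (0.6093742847442627, 0.14946088194847107) 0.03783532977104187
fence 418 x [0.5408 0.5711 0.6698] y [-0.1985 -0.1565 -0.149 ]
0.06120339839440099
grip [ 0.57396943 -0.08044009] tin y rel 0.219874763825576 x rel 0.07662891127341509 gap via fence 0.14897956012244812
```

```bash
python3 -m crank '[[0,[0.021,-0.043,0],-0.07],[0,[0.042,-0.086,0],-0.14],[0,[0.063,-0.129,0],-0.21],[0,[0.084,-0.171,0],-0.28],[0,[0.105,-0.214,0],-0.35],[0,[0.126,-0.257,0],-0.42],[0,[0.147,-0.3,0],-0.49],[0,[0.168,-0.342,0],-0.56],[0,[0.19,-0.385,0],-0.63],[0,[0.211,-0.428,0],-0.7],[0,[0.232,-0.471,0],-0.77],[0,[0.253,-0.514,0],-0.84]]'
```

```text
time: 1.3
tool_pos: [0.4907, 0.0891, 0.2096]
tool_rot: [-0.0, 0.571, 0.821, 0.0]
force: [0.8, 0.1, 0.2]
grip_width: 0.085
grasp_force: 0.0
```

```bash
python3 -m crank '[[0,[0.02,-0.04,0],-0.05],[0,[0.04,-0.08,0],-0.09],[0,[0.06,-0.12,0],-0.13],[0,[0.075,-0.15,0],-0.16],[0,[0.084,-0.17,0],-0.176],[0,[0.084,-0.17,0],-0.176],[0,[0.084,-0.17,0],-0.176]]'
python3 - <<'E'
from h import *
c=cap('wrist'); cv2.imwrite('pics/c.png',c['image'][...,::-1])
P=cloud(c); z=P[...,2]
s=env.get_state();q=s['tool_rot'];print(s['tool_pos'],np.degrees(2*np.arctan2(q[2],q[1])))
ex=np.array([.98365,.18007]);ey=np.array([-.18007,.98365])
m=(z>.135)&(z<.158)&(np.hypot(P[...,0]-.56,P[...,1]+.08)<.06)
v,u=np.nonzero(m);Q=P[m];a=Q[:,:2]@ex;b=Q[:,:2]@ey
print(len(Q));k=a>.538
for n,kk in(('post',k),('lever',~k)):
  if kk.sum(): print(n,kk.sum(),np.percentile(a[kk],[1,50,99]).round(4),np.percentile(b[kk],[1,50,99]).round(4),np.percentile(Q[kk,2],[5,95]),u[kk].min(),u[kk].max(),v[kk].min(),v[kk].max())
E
```

```text
time: 2.0
tool_pos: [0.574, -0.0789, 0.2091]
tool_rot: [-0.0, 0.641, 0.768, -0.0]
force: [0.5, -0.1, 0.1]
grip_width: 0.0853
grasp_force: 0.0
[ 0.57398338 -0.07792881  0.2092029 ] 100.42511512382822
854
post 404 [0.5533 0.5575 0.5622] [-0.1933 -0.1788 -0.1683] [0.14069069 0.15133228] 258 269 179 213
lever 450 [0.5173 0.5229 0.5275] [-0.1935 -0.1803 -0.1688] [0.13680284 0.15036757] 212 227 180 213
```

View pics/c.png

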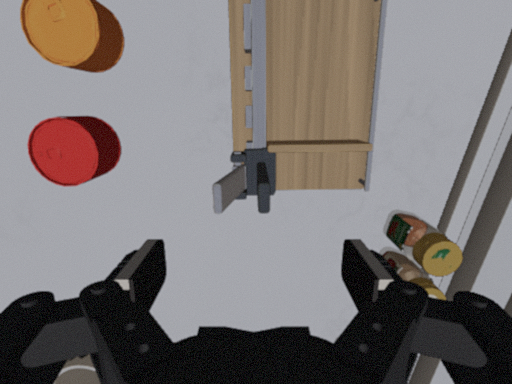

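The wrist view shows the rail vertical in the image, so the turn is right. The post is at (263,195), the lever at (225,190), and the fingers are well clear on both sides. Going down.

```bash
python3 -m crank '[[0,[0,-0.001,-0.03],0],[0,[0,-0.001,-0.06],0],[0,[0,-0.001,-0.085],0],[0,[0,-0.001,-0.1],0],[0,[0,-0.001,-0.106],0],[0,[0,-0.001,-0.106],0]]' && python3 -m crank '[[0.5,[0,0,0],0],[0.55,[0,0,0],0],[0.55,[0,0,0],0],[0.55,[0,0,0],0],[0.55,[0,0,0],0]]'
```

```text
time: 2.65
tool_pos: [0.5742, -0.0793, 0.1035]
tool_rot: [-0.0, 0.64, 0.768, -0.0]
force: [0.2, 0.2, -0.2]
grip_width: 0.0853
grasp_force: 0.0
time: 3.15
tool_pos: [0.5738, -0.0803, 0.104]
tool_rot: [-0.0, 0.641, 0.768, -0.0]
force: [-5.3, -0.3, 2.6]
grip_width: 0.0387
grasp_force: 2.6
```

```bash
python3 -m crank '[[0.65,[0,0,0],0],[0.7,[0,0,0],0],[0.74,[0,0,0],0],[0.74,[0,0,0],0],[0.74,[0,0,0],0],[0.74,[0,0,0],0]]'
```

```text
time: 3.75
tool_pos: [0.5754, -0.0799, 0.1042]
tool_rot: [0.001, 0.64, 0.768, 0.001]
force: [5.9, -0.7, 4.2]
grip_width: 0.023
grasp_force: 41.0
```

```bash
python3 -m crank '[[0.725,[0,0,0],0],[0.725,[0,0,0],0],[0.725,[0,0,0],0]]'
```

```text
time: 4.05
tool_pos: [0.5752, -0.0799, 0.1042]
tool_rot: [0.001, 0.64, 0.768, 0.001]
force: [6.2, -0.2, 4.6]
grip_width: 0.0238
grasp_force: 29.7
```

```bash
python3 -m crank '[[0.725,[-0.0009,0.005,0],0],[0.725,[-0.0027,0.015,0],0],[0.725,[-0.0045,0.025,0],0],[0.725,[-0.0063,0.035,0],0],[0.725,[-0.0081,0.045,0],0],[0.725,[-0.0099,0.054,0],0],[0.725,[-0.0108,0.059,0],0],[0.725,[-0.0108,0.059,0],0]]'
```

```text
time: 4.85
tool_pos: [0.5634, -0.0196, 0.1041]
tool_rot: [-0.0, 0.64, 0.769, 0.0]
force: [0.3, 1.4, 8.4]
grip_width: 0.0234
grasp_force: 28.1
```

```bash
python3 -m crank '[[0.725,[-0.0018,0.01,0],0],[0.725,[-0.0036,0.02,0],0],[0.725,[-0.0054,0.03,0],0],[0.725,[-0.0072,0.04,0],0],[0.725,[-0.009,0.05,0],0],[0.725,[-0.0102,0.056,0],0],[0.725,[-0.0108,0.059,0],0],[0.725,[-0.0108,0.059,0],0],[0.725,[-0.0108,0.059,0],0]]'
python3 - <<'E'
from h import *
c=cap('top');P=cloud(c);x,y,z=P[...,0],P[...,1],P[...,2]
im=c['image'][85:215,75:310];cv2.imwrite('pics/d.png',cv2.resize(im[...,::-1],None,fx=3.4,fy=3.4,interpolation=cv2.INTER_CUBIC))
s=env.get_state();ey=np.array([-.18007,.98365]);g=s['tool_pos'][:2]@ey;print(s['tool_pos'],'travel',g-np.array([.5752,-.0799])@ey)
t=(np.hypot(x-.604,y-.148)<.05)&(z>.063)&(z<.075);print(P[t][:,:2].mean(0))
E
```

```text
time: 5.75
tool_pos: [0.552, 0.0389, 0.1041]
tool_rot: [-0.001, 0.64, 0.768, -0.0]
force: [-4.2, 0.5, 12.3]
grip_width: 0.0235
grasp_force: 27.0
[0.55193729 0.03893838 0.10410002] travel 0.12108429255579203
[nan nan]<stdin>:5: RuntimeWarning: Mean of empty slice.
  ret = um.true_divide(
```

View pics/d.png

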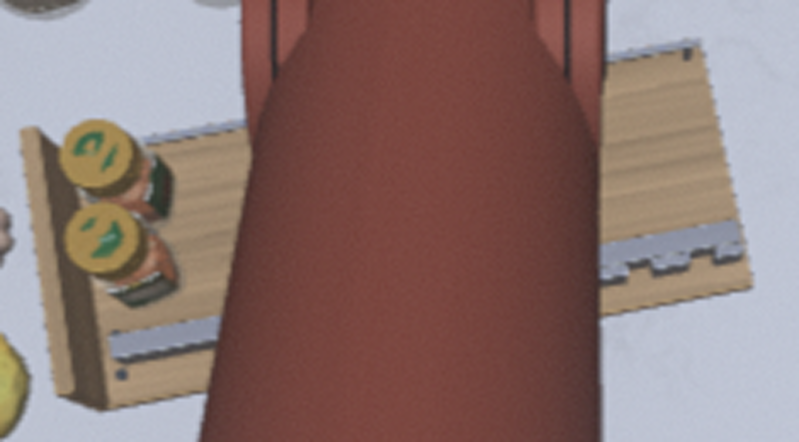

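The arm hides the stop in this view, but the tool has travelled 121 mm, which is within the 0.120 notch. Releasing now, then rising.

```bash
python3 -m crank '[[0.6,[0,0,0],0],[0.5,[0,0,0],0],[0.4,[0,0,0],0],[0.2,[0,0,0],0],[0,[0,0,0],0],[0,[0,0,0],0],[0,[0,0,0],0]]' && python3 -m crank '[[0,[0,0,0.02],0],[0,[0,0,0.05],0],[0,[0,0,0.08],0],[0,[0,0,0.106],0],[0,[-0.02,-0.03,0.12],0],[0,[-0.05,-0.07,0.12],0],[0,[-0.08,-0.11,0.12],0],[0,[-0.09,-0.15,0.12],0],[0,[-0.09,-0.19,0.12],0],[0,[-0.09,-0.23,0.12],0],[0,[-0.09,-0.26,0.12],0],[0,[-0.09,-0.26,0.12],0]]'
python3 - <<'E'
from h import *
c=cap('top');P=cloud(c);x,y,z=P[...,0],P[...,1],P[...,2]
im=c['image'][85:215,75:310];cv2.imwrite('pics/e.png',cv2.resize(im[...,::-1],None,fx=3.4,fy=3.4,interpolation=cv2.INTER_CUBIC))
ex=np.array([.98365,.18007]);ey=np.array([-.18007,.98365])
t=(np.hypot(x-.61,y-.15)<.042)&(z>.063)&(z<.075);print('tin',P[t][:,:2].mean(0),np.median(z[t]))
m=(z>.143)&(z<.156)&(np.hypot(x-.54,y-.04)<.06);Q=P[m][:,:2];a,b=Q@ex,Q@ey;k=a>.538
for kk in (k,~k): print(kk.sum(),np.percentile(a[kk],[1,50,99]).round(4),np.percentile(b[kk],[1,50,99]).round(4))
E
```

```text
time: 6.5
tool_pos: [0.5535, 0.0382, 0.104]
tool_rot: [0.0, 0.64, 0.768, 0.001]
force: [0.2, -0.0, 0.8]
grip_width: 0.0857
grasp_force: 0.0
time: 7.7
tool_pos: [0.4621, -0.2267, 0.2243]
tool_rot: [0.001, 0.643, 0.766, -0.0]
force: [-1.2, 0.1, 0.2]
grip_width: 0.0852
grasp_force: 0.0
tin [0.60962608 0.14954914] 0.0669235853373599
78 [0.5504 0.5549 0.5606] [-0.0733 -0.0615 -0.0489]
57 [0.5147 0.518  0.5222] [-0.0735 -0.0616 -0.05  ]
```

View pics/e.png

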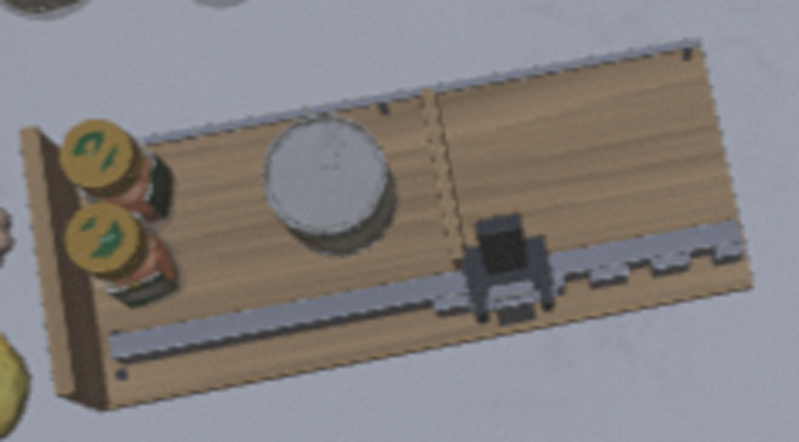

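The stop now stands 120 mm along, at crop (510,265). The lever is fully sprung out again: its spacing from the post is 36.9 mm, against 36.7 mm at the start. The tin at (326,180) has not moved.

```bash
python3 -c "
from workcell import env
print(env.hand_in())"
```

```text
the job is handed in; nothing more can be done
None
```

The stop is locked at the 0.120 notch, the last one before the tin, about 30 mm short of it; the lever is back at its free position, the tin has not moved, and the job was handed in at about 8 s with the gripper clear.

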